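# Load the sample cell, index the lamp over it and switch it on

### The job

Put the brass sample puck into the yellow cell so that it stands fully home in the recess, and let go. Then pull up the red spring plunger of the lamp, slide the lamp along its tube until it is over the yellow cell, and release the plunger so that its pin drops fully into the index hole there. Last, switch the lamp on by sliding the small orange switch in the slot on top of the lamp all the way towards the tube; do not knock over or push away the weight, the bottle and the screwdriver.

Things in the scene. Friction and masses are not known exactly. Their poses are not given: they have to be found in the camera images.
- station: Fixed sample station (all sizes mm). Origin: on the table, below the axis of its square tube; the tube runs along y. Black base plate 8 thick, x -140 to 40, y -170 to 170. Three round cells stand on it at x -95, y -120, -60 and 0: on the robot's side of the tube at yaw 0.
- park_hole (a point): Top of the square tube at the parking hole (station x 0, y +100, z 82), where the lamp starts locked. Steel tube 24 x 24 along station y, from y -155 to 145, z 58 to 82, on two end posts 88 high. Four index holes 11 wide in its top: y +100 (parking), and y 0, -60, -120, one beside each cell.
- cell_yellow: Yellow round cell, at random in one of the three cell places; the other two cells are grey, same shape. Outer diameter 48, 10 high, inner diameter 34, recess 7 deep. Origin: centre of its underside, 8 above the table; axes parallel to the station's.
- cell_floor (a point): Centre of the recess floor of the yellow cell, 11 above the table.
- puck: Brass sample puck, upright cylinder of diameter 30, 28 high, 70 to 140 g, green disc on top; loose on the table at the robot's right. Origin: centre of its underside.
- carriage (a joint): Slide of the lamp carriage along the tube in m: 0 at the parking hole, growing towards station -y; 0.100, 0.160, 0.220 at the holes beside the cells (y 0, -60, -120). Travel -0.02 to 0.235. 2 N of friction, stays where left, no other motion. In a hole the pin leaves about 1.5 mm play either way.
- lamp_spot (a point): Centre of the lamp's beam at recess floor height, 95 from the tube axis (station -x). The carriage is a white outer tube (36 wide, 50 along y, z 52 to 88) on the square tube; fixed to it over this point is the lamp head, a white block 64 (x) by 50 (y), z 66 to 88. It clears a seated puck by 27.
- plunger (a joint): Lift of the red plunger in m: 0 = pin fully down, 8 mm deep in a hole, carriage locked; 0.008 = pin riding on the tube between holes; 0.012 = upper stop. A spring pulls it down, 4 N at 0, 8 N at the stop. The pin tip is round and slips into a hole when released within about 3 mm of it.
- knob (a point): Grip point on the axis of the upright round red plunger knob on top of the carriage, above the tube axis. Knob 18 high: lower 10 of diameter 18, upper 6 of diameter 23. The point is 9 below its top, 109 above the table when the pin is down, and rises with it. A steel boss of diameter 18 ends 2 below the knob.
- switch (a joint): Travel of the orange lamp switch in m: 0 to 0.001 off (as found), 0.010 fully on. Slides along station +x (towards the tube), 1 N of friction, stays where left.
- switch_nub (a point): Centre of the top of the orange switch nub, 8 (x) by 14 (y), 6 high, 89 above the table. It sits in a slot in the lamp head's top, 48 (x) by 24 (y), 5 deep, so it stands 1 proud of the rim. Off, it is at mid-slot: 20 (x) by 24 (y) is free on its -x side for a fingertip. The head's sides are 25 from the slot's centre line, so the other finger can hang beside it.
- weight: Bystander: steel knob weight, 38 diameter, 50 high, standing on the table. Origin: centre of its underside.
- bottle: Bystander: small amber bottle, 48 diameter, 85 high, standing. Origin: centre of its underside.
- driver: Bystander: blue screwdriver 170 long, lying on the table.

How it is judged:
By the outcome, as a careful person would: the job done as asked, in the order asked, and still so for the second after the job is handed in, with the robot touching nothing.
It also fails if it takes over 51 s, if anything falls off the work surface, if the arm or the gripper's body presses on something with over 40 N, if the wrist force passes 120 N, or if a joint passes its speed limit or range.

### The arm

A 6-joint arm with a two-finger parallel gripper is mounted at the origin on the work surface. World frame = base frame: x ahead of the robot, y to its left, z up, the work surface at z = 0. Lengths are in m, angles in rad, forces in N, time in s.
With the tool pointing down it reaches from about 0.35 to 0.775 m from the base axis. Payload 5.5 kg.
Tool frame: the origin (TCP) lies at the very end of the fingers, on their centre line; the grasp point (between the pads) lies 19 mm behind it; z points along the fingers, y is the line along which they close (so a half turn about z gives the same grasp; the last joint's range is limited). The gripper opens to 85 mm and grips with 20 to 120 N. Pads are 22 mm wide; open, the fingers measure 114 mm over their backs; the gripper's body (76 mm by 85 mm) begins 54 mm behind the grasp point. The pads swing forward as they close: fully open they stand 13 mm farther back than shut.
Start: joints at [-1.286, 0.313, 0.046, 1.304, 0, 1.431], TCP at [0.237, -0.524, 0.231] pointing down, gripper open.
Joint ranges: [-2.76, 2.76], [-0.86, 1.69], [-1.03, 1.26], [-2.2, 2.34], [-1.47, 1.5], [-3.14, 3.14]. Speed limits (rad/s): [2.57, 2.57, 3.14, 3.14, 3.14, 3.14].

### API

Orientations are given as a unit quaternion [w, x, y, z].
In Python, from workcell import env, viewer, nets gives the robot as it stands. The module is installed in compiled form; this text tells all that it offers.
- The arm moves only by the shell command python3 -m creep 'ROWS' [OPENING] [FORCE]. ROWS is a JSON object whose key "increments" holds a list of rows, 1 to 8 of them, each of 6 numbers: dx, dy, dz in parts of the range, where 1.0 means 0.5 m, then a rotation vector rx, ry, rz in normalised numbers (1 is 2 rad); each row is the pose to reach, as a shift and turn from the pose commanded when the command began, along the tool's axes at that moment; what a row does not reach only later rows make up. A row lasts 1/8 s, in which the tool goes at most 0.0625 m and 0.188 rad, less where a joint would pass 70% of its speed; a pose out of reach is approached as far as the arm can. OPENING is the finger opening in m, set as the command begins (- or left out keeps the last). The fingers move at their own pace and stop on an object; FORCE is the grip in N (left out, the last holds). Time passes only in rows, so rows that do not move let the fingers close. It prints the time, the measured TCP pose, the force, the opening and the grip force at its end. A shift or turn number past 1, either way, is cut back to 1. Input that does not fit is refused with a message, and nothing moves.
- env.get_state(): the state, without advancing time (a new reading comes with each control period).
- viewer.read_camera(name): name is "scene" or "side" or "wrist"; returns a dict with "image" (400x640x3 uint8, red, green, blue), "K" (3x3 intrinsics, pixels), "R" (3x3) and "t" (3): a world point X has camera coordinates R X + t. Camera axes: x right, y down, z forward; pixel columns grow to the right and rows downward; lengths in m; the calibration is good to about 2 mm. A picture is of the moment at which its call begins. There is no depth.
- env.hand_in(): hands the job in; it is judged then, once.
Trained networks look in a picture, given as the dict that the camera call returned (one of the last four; its "shot" number tells which), for a name from the list of things; names that differ only in an ending like _2 or _b are one class to them, and where a whole thing is asked for, a point or a joint stands for the part that bears it (a point fixed in the world has none). Each returns a list of dicts, best first, with "confidence" (0 to 1); they miss things now and then, are a little off and sometimes report something else, mostly with a low value. They report only what shows in the picture. A call takes as long as a camera call.
- nets.outline_of(label, picture): "region" (400x640 bool, what is visible of it) and "box" ([left, top, right, bottom] in pixels, round what is visible of it).
The state is a dict: "clock": time; "joint_pos": joint angles; "qvel": joint speeds; "tau": joint torques, N m; "tcp_pos": TCP position; "orientation": TCP orientation; "wrist_force": force on the tool from outside, world axes, zero at the start; "ft_torque": the same for the moment, N m; "finger_gap": finger opening in m; "grip_force": force on a finger pad.
Only numpy, scipy, OpenCV 4.12 (cv2) and the standard library are available. Lean on these libraries where they do the work, as an engineer would, in place of code of your own. Each camera call takes 0.05 s, during which the arm holds its last target. There are 200 camera calls.

## Working session

There is one attempt and no reset: what is moved stays moved. The work goes in short steps, Python scripts to look and compute and a shell command to move; the robot and the scene stay as the last step left them, time stands still between calls to the robot, and variables do not carry over. Pictures are saved under pics/ and viewed, at most 10 in all, crops included, and the job is handed in when it is done.

```bash
mkdir -p pics
cat > h.py <<'E'
import numpy as np,cv2
from workcell import env,viewer,nets
def ray(p,u,v):
    d=np.linalg.inv(p["K"])@np.array([u,v,1.]); R=p["R"]; return -R.T@p["t"], R.T@d
def onz(p,u,v,z):
    o,d=ray(p,u,v); return o+d*(z-o[2])/d[2]
def proj(p,X):
    c=p["R"]@np.array(X)+p["t"]; q=p["K"]@c; return q[:2]/q[2]
def save(p,n): cv2.imwrite("pics/"+n,p["image"][:,:,::-1])
E
python3 - <<'E'
from h import *
s=env.get_state();print(s["clock"],s["tcp_pos"],s["orientation"],s["finger_gap"])
ims=[]
for n in("scene","side"):
    p=viewer.read_camera(n);ims.append(p["image"]);save(p,n+"0.png")
    print(n,(-p["R"].T@p["t"]).round(3))
    for l in("puck","cell_yellow","station","carriage","plunger","switch","weight","bottle","driver"):
        for o in nets.outline_of(l,p)[:1]:
            ys,xs=np.nonzero(o["region"]);print(l,round(o["confidence"],2),o["box"],xs.mean().round(1),ys.mean().round(1),onz(p,xs.mean(),ys.mean(),.02).round(3))
E
```

```text
0.0 [ 0.23683266 -0.52338576  0.23039737] [-9.29984402e-04  9.77528250e-01  2.10802401e-01 -5.77927333e-05] 0.08548921254598761
scene [ 1.552 -0.234  1.161]
puck 0.52 [225.6, 185.7, 234.3, 200.1] 231.0 192.2 [ 0.442 -0.277  0.02 ]
cell_yellow 0.65 [332.4, 181.4, 350.2, 186.8] 340.4 182.8 [0.478 0.066 0.02 ]
station 0.61 [306.8, 154.7, 418.6, 221.2] 364.6 195.2 [0.547 0.126 0.02 ]
carriage 0.72 [333.6, 177.2, 346.9, 188.8] 340.3 183.0 [0.479 0.065 0.02 ]
plunger 0.43 [396.3, 178.9, 402.3, 186.5] 398.6 180.9 [0.512 0.249 0.02 ]
weight 0.79 [229.9, 239.1, 243.5, 258.9] 236.7 249.2 [ 0.667 -0.283  0.02 ]
bottle 0.63 [432.8, 140.8, 449.2, 163.8] 440.0 153.2 [0.418 0.428 0.02 ]
driver 0.71 [152.9, 208.9, 166.2, 251.0] 158.7 223.7 [ 0.523 -0.498  0.02 ]
side [ 0.503 -1.024  0.993]
puck 0.47 [265.7, 292.5, 277.7, 309.5] 270.8 300.5 [ 0.437 -0.283  0.02 ]
cell_yellow 0.72 [281.9, 193.7, 298.1, 210.1] 288.4 202.0 [0.475 0.061 0.02 ]
station 0.64 [265.3, 141.1, 344.8, 239.8] 309.0 190.4 [0.535 0.11  0.02 ]
carriage 0.83 [284.1, 144.0, 333.5, 165.1] 309.9 151.7 [0.542 0.299 0.02 ]
plunger 0.38 [327.1, 140.5, 332.0, 150.4] 328.8 144.4 [0.604 0.338 0.02 ]
switch 0.4 [289.5, 138.1, 333.2, 163.5] 310.5 151.5 [0.543 0.3   0.02 ]
weight 0.52 [356.6, 288.6, 379.9, 311.3] 368.8 300.0 [ 0.666 -0.285  0.02 ]
bottle 0.88 [268.0, 115.1, 287.2, 140.0] 276.1 127.1 [0.431 0.439 0.02 ]
driver 0.89 [277.7, 381.8, 354.8, 397.6] 303.2 389.0 [ 0.51  -0.504  0.02 ]
```

View pics/scene0.png

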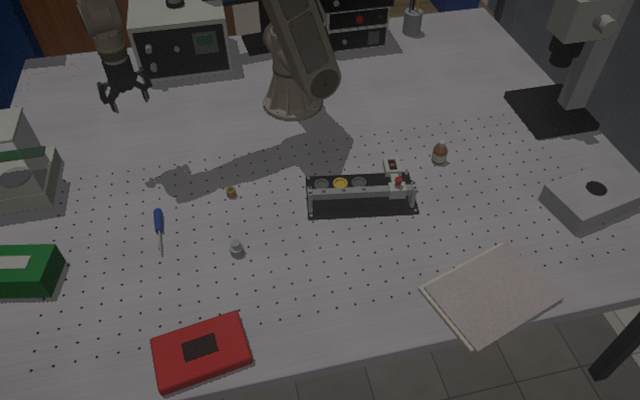

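View pics/side0.png

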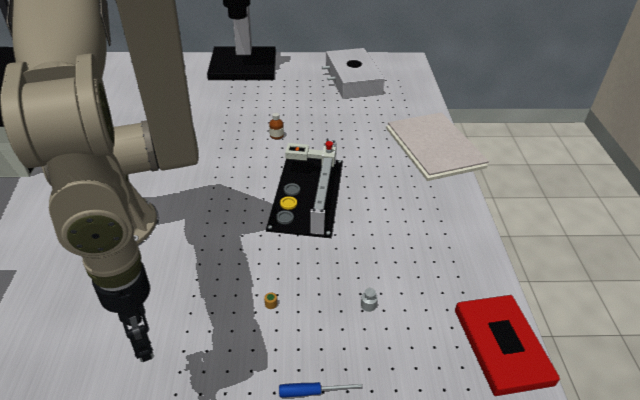

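The scene view shows the puck at (231,192) and the yellow cell in the middle place at (340,183). The lamp is parked at (398,182). The side view agrees, with the puck at (271,300) and the cell at (288,203).

The rows are not in the units I measure in: shifts go in shares of 0.5 m and turns go in shares of 2 rad. I convert before sending: 0.27 m / 0.5 = 0.54, 0.25 m / 0.5 = 0.5.

```bash
python3 -m creep '{"increments":[[0.08,-0.04,0,0,0,0],[0.17,-0.08,0,0,0,0],[0.26,-0.12,0,0,0,0],[0.35,-0.16,0,0,0,0],[0.43,-0.2,0,0,0,0],[0.5,-0.24,0,0,0,0],[0.54,-0.27,0,0,0,0],[0.54,-0.27,0,0,0,0]]}'
python3 - <<'E'
from h import *
s=env.get_state();print(s["clock"],s["tcp_pos"],s["orientation"])
p=viewer.read_camera("wrist");save(p,"w1.png");print(-p["R"].T@p["t"],p["R"][2])
for l in("puck","cell_yellow","station"):
    for o in nets.outline_of(l,p)[:2]:
        ys,xs=np.nonzero(o["region"]);print(l,round(o["confidence"],2),o["box"],onz(p,xs.mean(),ys.mean(),.02).round(3))
E
```

```text
clock: 2.0
tcp_pos: [0.428, -0.2882, 0.2315]
orientation: [0.0, 0.977, 0.212, 0.0]
wrist_force: [0.2, -0.5, 0.5]
finger_gap: 0.0855
grip_force: 0.0
2.0 [ 0.42801694 -0.28821208  0.23146029] [5.09815006e-05 9.77198984e-01 2.12325555e-01 4.07718280e-05]
[ 0.49380833 -0.25775035  0.37449486] [-0.26267282 -0.11904706 -0.95751281]
puck 0.63 [297.5, 148.1, 321.5, 176.6] [ 0.435 -0.278  0.02 ]
cell_yellow 0.8 [1.1, 0.0, 52.2, 21.4] [0.461 0.055 0.02 ]
station 0.6 [2.2, 0.0, 156.8, 92.9] [ 0.46  -0.008  0.02 ]
```

View pics/w1.png

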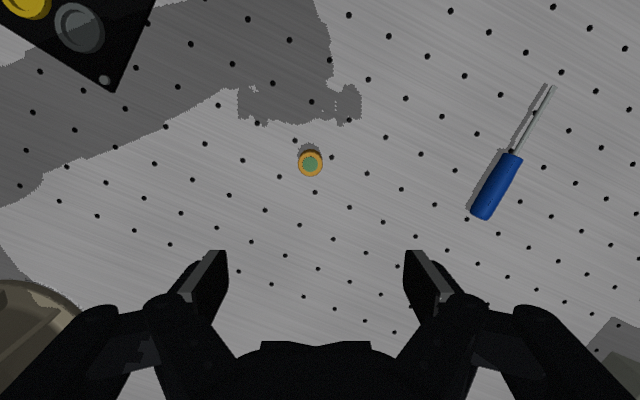

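The wrist view shows the puck's green top at about (310,163), clear all round. I'll measure it by colour.

```bash
cat >> h.py <<'E'
def tool(dw):
    from scipy.spatial.transform import Rotation as Ro
    q=env.get_state()["orientation"]; return Ro.from_quat([q[1],q[2],q[3],q[0]]).inv().apply(dw)
def blob(p,lo,hi,box=None):
    m=cv2.inRange(cv2.cvtColor(p["image"],cv2.COLOR_RGB2HSV),lo,hi)
    if box: b=np.zeros_like(m);b[box[1]:box[3],box[0]:box[2]]=255;m&=b
    n,_,st,c=cv2.connectedComponentsWithStats(m); i=1+np.argsort(-st[1:,4]); return [(c[k].round(1),st[k]) for k in i[:3]]
E
python3 - <<'E'
from h import *
p=viewer.read_camera("wrist")
b=blob(p,(40,50,30),(95,255,255),(280,130,340,190));print(b)
X=onz(p,*b[0][0],.028);s=env.get_state();print(X,tool(X-s["tcp_pos"]))
E
```

```text
[(array([308.2, 162.4]), array([301, 155,  15,  15, 174], dtype=int32))]
[ 0.43420228 -0.27740743  0.028     ] [ 0.01202384 -0.00901244  0.20327453]
```

Converted, 0.222 m / 0.5 = 0.444, -0.009 m / 0.5 = -0.018.

```bash
python3 -m creep '{"increments":[[0.024,-0.018,0.1,0,0,0],[0.024,-0.018,0.2,0,0,0],[0.024,-0.018,0.3,0,0,0],[0.024,-0.018,0.38,0,0,0],[0.024,-0.018,0.43,0,0,0],[0.024,-0.018,0.444,0,0,0],[0.024,-0.018,0.444,0,0,0]]}'
python3 -m creep '{"increments":[[0,0,0,0,0,0],[0,0,0,0,0,0],[0,0,0,0,0,0],[0,0,0,0,0,0],[0,0,0,0,0,0],[0,0,0,0,0,0]]}' 0.02 40
```

```text
clock: 3.12
tcp_pos: [0.4344, -0.2771, 0.0094]
orientation: [-0.0, 0.978, 0.21, -0.0]
wrist_force: [0.9, 1.0, 0.7]
finger_gap: 0.0853
grip_force: 0.0
clock: 3.88
tcp_pos: [0.435, -0.2768, 0.0102]
orientation: [0.001, 0.978, 0.211, 0.0]
wrist_force: [-0.4, 1.0, 5.8]
finger_gap: 0.0287
grip_force: 39.4
```

Converted, -0.213 m / 0.5 = -0.426, 0.08 m / 0.5 = 0.16.

```bash
python3 -m creep '{"increments":[[0,0,-0.1,0,0,0],[0,0,-0.2,0,0,0],[0.02,-0.08,-0.28,0,0,0],[0.06,-0.18,-0.34,0,0,0],[0.1,-0.28,-0.38,0,0,0],[0.14,-0.38,-0.38,0,0,0],[0.16,-0.426,-0.38,0,0,0],[0.16,-0.426,-0.38,0,0,0]]}'
python3 - <<'E'
from h import *
import pickle
p=viewer.read_camera("wrist");save(p,"w2.png");pickle.dump(p,open("w2.pkl","wb"))
print(blob(p,(20,120,90),(33,255,255)))
s=env.get_state();print(s["clock"],s["tcp_pos"],s["finger_gap"])
E
```

```text
clock: 4.88
tcp_pos: [0.4192, -0.0478, 0.1994]
orientation: [0.0, 0.977, 0.213, -0.0]
wrist_force: [0.5, -0.1, -1.2]
finger_gap: 0.0282
grip_force: 40.3
[(array([236. ,  83.5]), array([ 213,   59,   46,   50, 1741], dtype=int32)), (array([296. , 271.5]), array([296, 268,   1,   8,   8], dtype=int32)), (array([312.5, 288. ]), array([310, 288,   6,   1,   6], dtype=int32))]
4.925 [ 0.41953918 -0.04889005  0.19937969] 0.028302053918081077
```

View pics/w2.png

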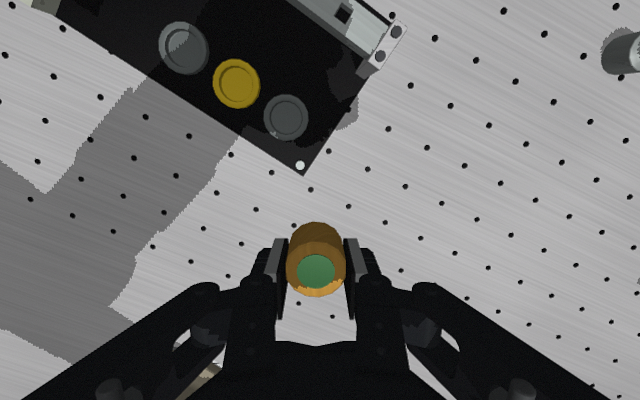

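The wrist view shows the puck held, the yellow cell at (236,83), grey cells at (184,47) and (286,117), and the base plate's near corner at (303,175).

Run:
```python
from h import *
import pickle
p=pickle.load(open("w2.pkl","rb"))
m=cv2.inRange(cv2.cvtColor(p["image"],cv2.COLOR_RGB2HSV),(20,120,50),(33,255,255));m[150:]=0
# outer ring: model fit by ellipse of hull
c,_=cv2.findContours(m,cv2.RETR_EXTERNAL,cv2.CHAIN_APPROX_NONE);c=max(c,key=len)
print(cv2.fitEllipse(c))
Y=onz(p,*cv2.fitEllipse(c)[0],.015)
print("yellow",Y)
a=onz(p,184,46,.018);b=onz(p,286,116.5,.018);print(a,b,(a+b)/2,np.hypot(*(a-b)[:2]))
d=a-b;print("yaw cells",np.degrees(np.arctan2(-d[0],d[1])))
# dark plate edge: corner to left
g=cv2.cvtColor(p["image"],cv2.COLOR_RGB2GRAY);pts=[]
for u in list(range(70,140,4))+list(range(235,292,4)):
    col=g[:,u].astype(int); v0=int(10+(u-33)*.61)
    seg=col[max(v0-15,0):v0+18]; k=np.argmax(np.diff(cv2.GaussianBlur(seg.astype(np.float32).reshape(-1,1),(1,5),0).ravel())); pts.append(onz(p,u,max(v0-15,0)+k+.5,.008)[:2])
pts=np.array(pts);l=cv2.fitLine(pts.astype(np.float32),cv2.DIST_HUBER,0,.001,.001).ravel()
print("edge",l,np.degrees(np.arctan2(l[0],-l[1])), )
n=np.array([-l[1],l[0]]);print("res",((pts-l[2:])@n*1e3).round(1))
yaw=np.arctan2(l[0],-l[1]) if l[1]<0 else np.arctan2(-l[0],l[1])
print("yaw edge",np.degrees(yaw),"dist yellow to edge(45)",(Y[:2]-l[2:])@n)
```

```text
((235.89901733398438, 83.36015319824219), (46.022911071777344, 50.54452133178711), 146.75091552734375)
yellow [0.47326184 0.06716798 0.015     ]
[0.4845501  0.12472142 0.018     ] [0.46457067 0.00739373 0.018     ] [0.47456038 0.06605757 0.018     ] 0.11901666114800616
yaw cells -9.664047288441356
edge [0.15652856 0.98767346 0.43544754 0.11800651] 170.99454
res [ 0.2 -0.3  0.  -0.5 -0.1  0.3 -0.2  0.1 -0.4  0.   1.3 -0.1  0.2 -0.3
  0.1 -0.4 -0.   0.4 -0.1 -0.6 -0.2  0.2 -0.3  0.1  0.5 -0.1  0.3 -0.2
  0.2 -0.4  0.   0.4 -0.1]
yaw edge -9.005458 dist yellow to edge(45) -0.04530585788759702
```

Converted, 0.097 m / 0.5 = 0.194, -0.082 m / 0.5 = -0.164, -0.986 rad / 2 = -0.493.

```bash
python3 -m creep '{"increments":[[0.04,-0.04,0,0,0,-0.08],[0.08,-0.07,0,0,0,-0.165],[0.12,-0.1,0,0,0,-0.25],[0.16,-0.136,0,0,0,-0.335],[0.194,-0.164,0,0,0,-0.42],[0.194,-0.164,0,0,0,-0.493],[0.194,-0.164,0,0,0,-0.493],[0.194,-0.164,0,0,0,-0.493]]}'
python3 - <<'E'
from h import *
import pickle
p=viewer.read_camera("wrist");save(p,"w3.png");pickle.dump(p,open("w3.pkl","wb"))
m=cv2.inRange(cv2.cvtColor(p["image"],cv2.COLOR_RGB2HSV),(22,120,50),(33,255,255));m[215:]=0
c,_=cv2.findContours(m,cv2.RETR_EXTERNAL,cv2.CHAIN_APPROX_NONE);c=max(c,key=len)
e=cv2.fitEllipse(c);Y=onz(p,*e[0],.0155);s=env.get_state()
print(e,cv2.boundingRect(c),Y,s["joint_pos"],s["tcp_pos"],tool(Y-s["tcp_pos"]),s["clock"])
for z in(.018,.008): print(onz(p,*e[0],z))
q=s["orientation"];print("yaw",np.degrees(2*np.arctan2(q[2],q[1])))
E
```

```text
clock: 5.92
tcp_pos: [0.4744, 0.0644, 0.1991]
orientation: [-0.0, 0.763, 0.647, -0.0]
wrist_force: [-1.3, -0.2, -1.3]
finger_gap: 0.0284
grip_force: 40.3
((314.5102233886719, 174.4170684814453), (42.576473236083984, 42.787349700927734), 79.07483673095703) (293, 153, 44, 44) [0.47270531 0.06750724 0.0155    ] [-3.27125065e-02  1.40891989e-01 -2.55242298e-01  1.17483499e+00
 -1.74117356e-04  1.70126739e+00] [0.4743388  0.06446818 0.199149  ] [ 0.00276915 -0.00207818  0.18364877] 5.975
[0.47280238 0.06803779 0.018     ]
[0.4724141  0.06591557 0.008     ]
yaw 80.65027091461903
```

View pics/w3.png

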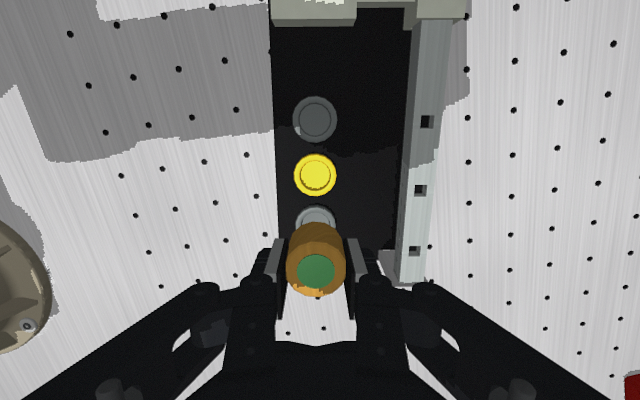

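The view shows the yellow cell at (314,174) and the tube holes at (428,121), (420,189) and (415,250). The puck is in hand with its green top at (315,270).

Run:
```python
from h import *
import pickle
p=pickle.load(open("w3.pkl","rb"))
s=env.get_state();t=np.array(s["tcp_pos"])
b=blob(p,(40,50,20),(95,255,255),(280,240,350,300))[0];print(b)
G=onz(p,b[1][0]+b[1][2]/2-.5,b[1][1]+b[1][3]/2-.5,t[2]+.0178);print("puck",G,tool(G-t))
H=[]
g=cv2.cvtColor(p["image"],cv2.COLOR_RGB2GRAY)
for u,v in((428,121),(420,189),(415,250)):
    w=g[v-11:v+12,u-11:u+12];m=(w<(int(w.min())+w.max())/2.5).astype(np.uint8)
    n,l,st,c=cv2.connectedComponentsWithStats(m);k=l[11,11];print(st[k])
    c=st[k][:2]+st[k][2:4]/2-.5+[u-11,v-11];H.append(onz(p,*c,.082));print(H[-1])
d=H[0]-H[2];print("yaw",np.degrees(np.arctan2(-d[0],d[1])),np.hypot(*d[:2]))
yw=np.radians(-9);print("cell from hole2",H[1][:2]-.095*np.array([np.cos(yw),np.sin(yw)]))
```

```text
(array([315.4, 270.8]), array([ 297,  254,   38,   34, 1022], dtype=int32))
puck [0.47341098 0.06458952 0.216949  ] [-3.44731905e-05 -9.37854893e-04 -1.77998542e-02]
[ 4  6  9 12 97]
[0.57471692 0.1113376  0.082     ]
[ 6  7 11 10 79]
[0.56677794 0.05246374 0.082     ]
[ 5  7 11  9 81]
[ 0.55728369 -0.00682187  0.082     ]
yaw -8.39286145719849 0.11943859829890013
cell from hole2 [0.47294755 0.06732502]
```

Converted, 0.1765 m / 0.5 = 0.353, 0.0028 m / 0.5 = 0.0056.

```bash
python3 -m creep '{"increments":[[0.0056,-0.0026,0.1,0,0,0],[0.0056,-0.0026,0.2,0,0,0],[0.0056,-0.0026,0.28,0,0,0],[0.0056,-0.0026,0.31,0,0,0],[0.0056,-0.0026,0.328,0,0,0],[0.0056,-0.0026,0.342,0,0,0],[0.0056,-0.0026,0.353,0,0,0],[0.0056,-0.0026,0.353,0,0,0]]}'
```

```text
clock: 6.98
tcp_pos: [0.4737, 0.0681, 0.023]
orientation: [0.0, 0.761, 0.648, 0.0]
wrist_force: [0.4, -0.2, -1.3]
finger_gap: 0.0283
grip_force: 40.3
```

Converted, -0.18 m / 0.5 = -0.36, -0.13 m / 0.5 = -0.26.

```bash
python3 -m creep '{"increments":[[0,0,0,0,0,0],[0,0,0,0,0,0],[0,0,0,0,0,0],[0,0,-0.06,0,0,0],[0,0,-0.16,0,0,0],[0,0,-0.26,0,0,0],[0,0,-0.36,0,0,0],[0,0,-0.36,0,0,0]]}' 0.06
python3 - <<'E'
from h import *
import pickle
p=viewer.read_camera("wrist");cv2.imwrite("pics/w4.png",cv2.resize(p["image"][0:300,200:500,::-1],None,fx=2,fy=2));pickle.dump(p,open("w4.pkl","wb"))
s=env.get_state();print(s["tcp_pos"],s["clock"])
print(blob(p,(40,50,30),(95,255,255)))
E
```

```text
clock: 7.98
tcp_pos: [0.4762, 0.0682, 0.2072]
orientation: [0.003, 0.761, 0.648, 0.003]
wrist_force: [0.3, 0.1, -0.4]
finger_gap: 0.0601
grip_force: 0.0
[0.47486454 0.06818307 0.20479782] 8.025
[(array([311.6, 180.9]), array([304, 173,  16,  16, 199], dtype=int32)), (array([327., 160.]), array([327, 160,   1,   1,   1], dtype=int32))]
```

View pics/w4.png

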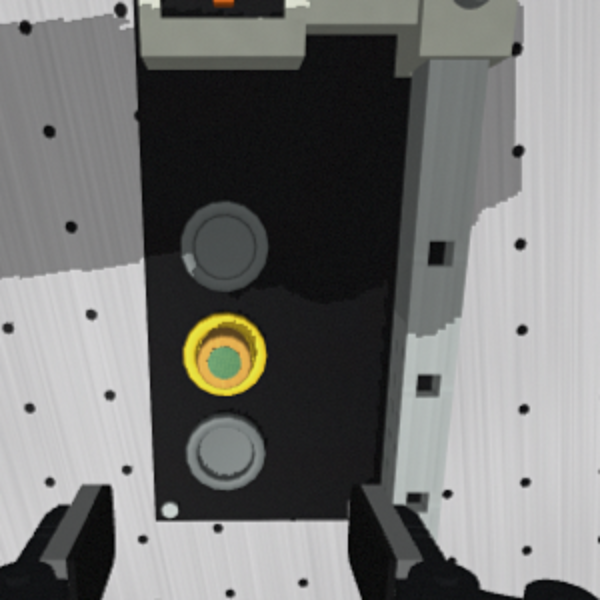

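The puck stands inside the intact yellow ring, green top at (312,181) in the full frame. Next is the knob.

Converted, 0.155 m / 0.5 = 0.31, 0.07 m / 0.5 = 0.14.

```bash
python3 -m creep '{"increments":[[0.06,0.036,-0.02,0,0,0],[0.14,0.08,-0.04,0,0,0],[0.22,0.126,-0.04,0,0,0],[0.28,0.16,-0.04,0,0,0],[0.31,0.181,-0.04,0,0,0],[0.31,0.181,-0.04,0,0,0],[0.31,0.181,-0.04,0,0,0]]}' 0.05
python3 - <<'E'
from h import *
import pickle
q=pickle.load(open("w4.pkl","rb"));print("expect green",proj(q,[.4728,.0674,.039]),proj(q,[.4728,.0674,.045]))
p=viewer.read_camera("wrist");cv2.imwrite("pics/w5.png",p["image"][:,:,::-1]);pickle.dump(p,open("w5.pkl","wb"))
s=env.get_state();print(s["tcp_pos"],s["orientation"],s["clock"])
for b in blob(p,(0,120,60),(5,255,255))[:2]+blob(p,(6,150,90),(16,255,255))[:2]:
    print(b); [print(z,onz(p,*b[0],z)) for z in(.118,.089)]
E
```

```text
clock: 8.9
tcp_pos: [0.5865, 0.2063, 0.2215]
orientation: [-0.0, 0.761, 0.648, -0.001]
wrist_force: [-1.1, -0.9, 0.2]
finger_gap: 0.0499
grip_force: 0.0
expect green [312.01940186 181.50161195] [312.00458503 182.83169958]
[0.58656718 0.20609101 0.22199669] [-3.34137183e-04  7.61513576e-01  6.48148289e-01 -8.70085665e-04] 8.95
(array([322.3, 190.5]), array([310, 178,  26,  26, 530], dtype=int32))
0.118 [0.5919417 0.2114614 0.118    ]
0.089 [0.59128399 0.20353156 0.089     ]
(array([109.1,   2.3]), array([ 95,   0,  29,   7, 139], dtype=int32))
0.118 [0.46175584 0.3747598  0.118     ]
0.089 [0.44577869 0.38604588 0.089     ]
(array([222.6, 182.9]), array([218, 176,  10,  15, 128], dtype=int32))
0.118 [0.50936541 0.2315162  0.118     ]
0.089 [0.49899064 0.22594629 0.089     ]
```

View pics/w5.png

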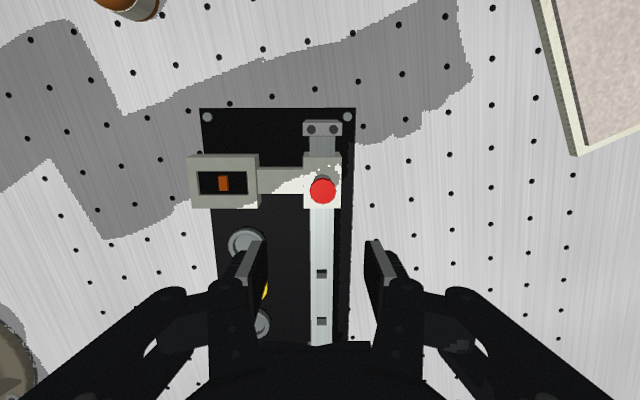

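The knob is at (322,190) and the orange switch at (223,183), and the way down is clear.

Converted, 0.13 m / 0.5 = 0.26, 0.0056 m / 0.5 = 0.0112.

```bash
python3 -m creep '{"increments":[[0.0112,0.009,0.08,0,0,0],[0.0112,0.009,0.16,0,0,0],[0.0112,0.009,0.23,0,0,0],[0.0112,0.009,0.25,0,0,0],[0.0112,0.009,0.26,0,0,0],[0.0112,0.009,0.26,0,0,0]]}'
python3 -m creep '{"increments":[[0,0,0,0,0,0],[0,0,0,0,0,0],[0,0,0,0,0,0],[0,0,0,0,0,0],[0,0,0,0,0,0]]}' 0.01 60
```

```text
clock: 9.7
tcp_pos: [0.5935, 0.2115, 0.094]
orientation: [0.001, 0.761, 0.648, 0.001]
wrist_force: [0.8, -0.5, -0.7]
finger_gap: 0.05
grip_force: 0.0
clock: 10.32
tcp_pos: [0.5934, 0.2118, 0.0943]
orientation: [0.0, 0.761, 0.648, 0.001]
wrist_force: [-1.5, -0.9, 7.2]
finger_gap: 0.0196
grip_force: 58.3
```

Converted, -0.0105 m / 0.5 = -0.021, -0.0095 m / 0.5 = -0.019.

```bash
python3 -m creep '{"increments":[[0,0,-0.01,0,0,0],[0,0,-0.019,0,0,0],[0,0,-0.021,0,0,0],[0,0,-0.021,0,0,0]]}'
python3 - <<'E'
from h import *
s=env.get_state();print(s["tcp_pos"],s["wrist_force"],s["finger_gap"]);print(tool([-.0250,-.158,0]))
E
```

```text
clock: 10.82
tcp_pos: [0.5931, 0.2116, 0.1028]
orientation: [0.0, 0.761, 0.648, 0.0]
wrist_force: [3.5, 2.2, -7.0]
finger_gap: 0.0198
grip_force: 58.8
[0.59306044 0.21162649 0.10283128] [ 3.49484271  2.22444964 -7.0373707 ] 0.019762028705554033
[-1.59964870e-01  4.90299122e-04  5.90950914e-06]
```

Converted, -0.16 m / 0.5 = -0.32, -0.02 m / 0.5 = -0.04.

```bash
python3 -m creep '{"increments":[[0,0,-0.002,0,0,0],[-0.04,0,-0.002,0,0,0],[-0.1,0,-0.002,0,0,0],[-0.17,0,-0.002,0,0,0],[-0.24,0,-0.002,0,0,0],[-0.296,0,-0.002,0,0,0],[-0.32,0,-0.002,0,0,0],[-0.32,0,-0.002,0,0,0]]}'
python3 -m creep '{"increments":[[0,0,0,0,0,0],[0,0,0,0,0,0]]}'
```

```text
clock: 11.82
tcp_pos: [0.5675, 0.0518, 0.1044]
orientation: [0.001, 0.762, 0.648, -0.0]
wrist_force: [4.6, -1.9, -8.6]
finger_gap: 0.0197
grip_force: 59.0
clock: 12.08
tcp_pos: [0.5677, 0.0526, 0.1044]
orientation: [0.001, 0.762, 0.648, -0.0]
wrist_force: [4.1, -1.7, -7.6]
finger_gap: 0.0198
grip_force: 59.0
```

Converted, 0.0115 m / 0.5 = 0.023, 0.008 m / 0.5 = 0.016.

```bash
python3 -m creep '{"increments":[[0,0,0.008,0,0,0],[0,0,0.016,0,0,0],[0,0,0.023,0,0,0],[0,0,0.023,0,0,0]]}'
```

```text
clock: 12.58
tcp_pos: [0.568, 0.0534, 0.0943]
orientation: [0.001, 0.761, 0.648, 0.001]
wrist_force: [2.5, -1.7, 3.8]
finger_gap: 0.0196
grip_force: 59.8
```

Converted, -0.1 m / 0.5 = -0.2, -0.06 m / 0.5 = -0.12.

```bash
python3 -m creep '{"increments":[[0,0,0,0,0,0],[0,0,0,0,0,0],[0,0,-0.04,0,0,0],[0,0,-0.12,0,0,0],[0,-0.06,-0.2,0,0,0],[-0.02,-0.12,-0.2,0,0,0],[-0.02,-0.12,-0.2,0,0,0],[-0.02,-0.12,-0.2,0,0,0]]}' 0.05
python3 - <<'E'
from h import *
import pickle
p=viewer.read_camera("wrist");cv2.imwrite("pics/w6.png",cv2.resize(p["image"][60:320,150:500,::-1],None,fx=2,fy=2));pickle.dump(p,open("w6.pkl","wb"))
s=env.get_state();print(s["tcp_pos"],s["orientation"],s["clock"])
for b in blob(p,(0,120,60),(5,255,255))[:1]+blob(p,(6,150,90),(16,255,255))[:2]:
    print(b); [print(z,onz(p,*b[0],z)) for z in(.118,.089)]
E
```

```text
clock: 13.58
tcp_pos: [0.5066, 0.0535, 0.1927]
orientation: [-0.0, 0.761, 0.648, 0.0]
wrist_force: [0.3, 1.1, 0.1]
finger_gap: 0.05
grip_force: 0.0
[0.50689069 0.05343666 0.19248076] [-5.77254771e-05  7.61333142e-01  6.48360889e-01  1.03494570e-05] 13.625
(array([623.9, 386.7]), array([606, 371,  34,  29, 783], dtype=int32))
0.118 [ 0.76311736 -0.16684194  0.118     ]
0.089 [ 0.79586264 -0.20584161  0.089     ]
(array([275.6, 187.9]), array([271, 180,  10,  17, 168], dtype=int32))
0.118 [0.47854854 0.07422768 0.118     ]
0.089 [0.47338616 0.06734111 0.089     ]
```

View pics/w6.png

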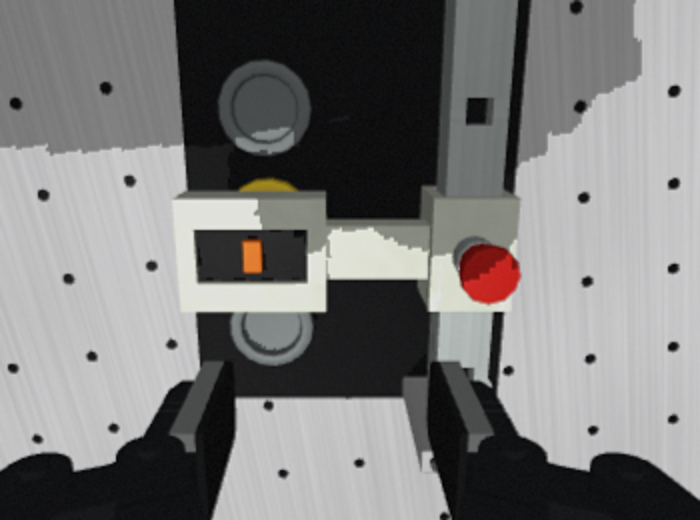

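The lamp head stands over the yellow cell (rim visible behind it at crop (268,186)), with the orange nub at crop (252,257) and the knob at (490,273). The next hole further along the tube is free. Now for the switch: one fingertip corner goes into the slot's free part, with the gripper tilted slightly.

Converted, 0.09 m / 0.5 = 0.18, -0.0704 m / 0.5 = -0.1408, 0.25 rad / 2 = 0.125.

```bash
python3 -m creep '{"increments":[[0.006,-0.06,0,0,0.04,0],[0.02,-0.14,0,0,0.08,0],[0.0274,-0.1408,0.06,0,0.125,0],[0.0274,-0.1408,0.12,0,0.125,0],[0.0274,-0.1408,0.17,0,0.125,0],[0.0274,-0.1408,0.18,0,0.125,0],[0.0274,-0.1408,0.18,0,0.125,0]]}' 0.03
python3 - <<'E'
from h import *
import pickle
q=pickle.load(open("w6.pkl","rb"));print("knob exp",proj(q,[.567,.0528,.118]),proj(q,[.567,.0528,.126]),blob(q,(170,120,60),(180,255,255))[:1],blob(q,(0,120,60),(5,255,255),(350,100,450,250))[:1])
p=viewer.read_camera("wrist");cv2.imwrite("pics/w7.png",cv2.resize(p["image"][60:320,150:500,::-1],None,fx=2,fy=2));pickle.dump(p,open("w7.pkl","wb"))
s=env.get_state();print(s["tcp_pos"],s["orientation"],s["wrist_force"],s["clock"])
print(tool([0,0,-.001]),tool([.4394-s["tcp_pos"][0],.0782-s["tcp_pos"][1],0]))
E
```

```text
clock: 14.5
tcp_pos: [0.4395, 0.0781, 0.1028]
orientation: [-0.081, 0.755, 0.643, 0.095]
wrist_force: [0.1, -1.1, -1.0]
finger_gap: 0.03
grip_force: 0.0
knob exp [395.38027906 196.90596828] [398.17220997 199.99210983] [(array([615.5, 382.5]), array([615, 382,   2,   2,   2], dtype=int32))] [(array([394. , 196.2]), array([380, 182,  30,  30, 710], dtype=int32))]
[0.43991265 0.07804978 0.10330877] [-0.08064382  0.75532413  0.64337696  0.09512164] [-0.08983538  0.85260506 -0.60847152] 14.55
[-2.47464088e-04 -5.73689902e-07  9.68896897e-04] [ 6.47318457e-05 -5.30021442e-04  1.62192069e-05]
```

View pics/w7.png

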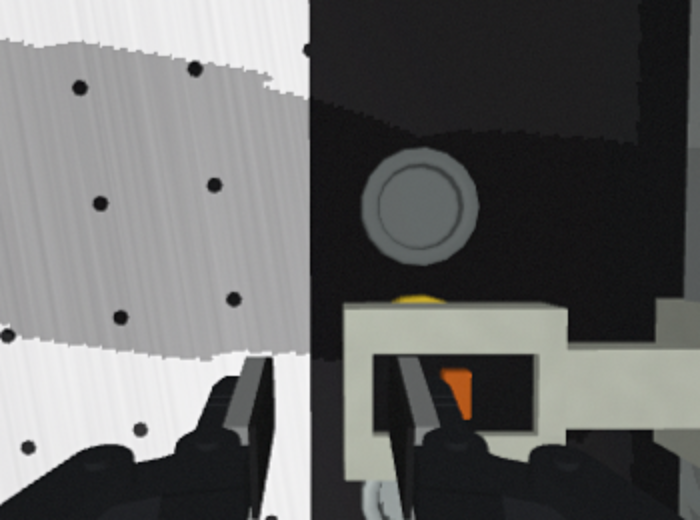

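The knob's image position matches "pin fully down". The crop shows the right fingertip (400-435, 355-430) over the free part of the slot, left of the nub at (457,392), and the left finger clear of the head. Now I'll go down until it touches.

Converted, 0.0136 m / 0.5 = 0.0272, -0.0035 m / 0.5 = -0.007.

```bash
python3 -m creep '{"increments":[[-0.003,0,0.012,0,0,0],[-0.006,0,0.024,0,0,0],[-0.007,0,0.0272,0,0,0],[-0.007,0,0.0272,0,0,0]]}'
python3 -m creep '{"increments":[[-0.0008,0,0.003,0,0,0],[-0.0008,0,0.003,0,0,0]]}'
python3 -m creep '{"increments":[[-0.0008,0,0.003,0,0,0],[-0.0008,0,0.003,0,0,0]]}'
```

```text
clock: 15.05
tcp_pos: [0.439, 0.0781, 0.0886]
orientation: [-0.081, 0.755, 0.643, 0.095]
wrist_force: [0.4, -0.4, 0.4]
finger_gap: 0.0299
grip_force: 0.0
clock: 15.3
tcp_pos: [0.4392, 0.078, 0.0872]
orientation: [-0.081, 0.755, 0.643, 0.095]
wrist_force: [-0.1, -0.0, -0.3]
finger_gap: 0.0303
grip_force: 0.0
clock: 15.55
tcp_pos: [0.4393, 0.078, 0.0857]
orientation: [-0.081, 0.755, 0.643, 0.095]
wrist_force: [-0.5, -0.3, -0.2]
finger_gap: 0.03
grip_force: 0.3
```

Converted, 0.0015 m / 0.5 = 0.003, -0.0004 m / 0.5 = -0.0008.

```bash
for i in 1 2; do :; done; python3 -m creep '{"increments":[[-0.0008,0,0.003,0,0,0],[-0.0008,0,0.003,0,0,0]]}'
python3 -m creep '{"increments":[[-0.0006,0,0.002,0,0,0],[-0.0006,0,0.002,0,0,0]]}'
python3 - <<'E'
from h import *
import pickle
p=viewer.read_camera("wrist");cv2.imwrite("pics/w8.png",cv2.resize(p["image"][160:320,280:480,::-1],None,fx=4,fy=3));pickle.dump(p,open("w8.pkl","wb"))
E
```

```text
clock: 15.8
tcp_pos: [0.4396, 0.0781, 0.085]
orientation: [-0.081, 0.755, 0.643, 0.096]
wrist_force: [-2.1, -0.6, 9.1]
finger_gap: 0.0303
grip_force: 4.7
clock: 16.05
tcp_pos: [0.4398, 0.0782, 0.0847]
orientation: [-0.081, 0.755, 0.643, 0.096]
wrist_force: [-4.5, -0.9, 15.4]
finger_gap: 0.0299
grip_force: 7.6
```

View pics/w8.png

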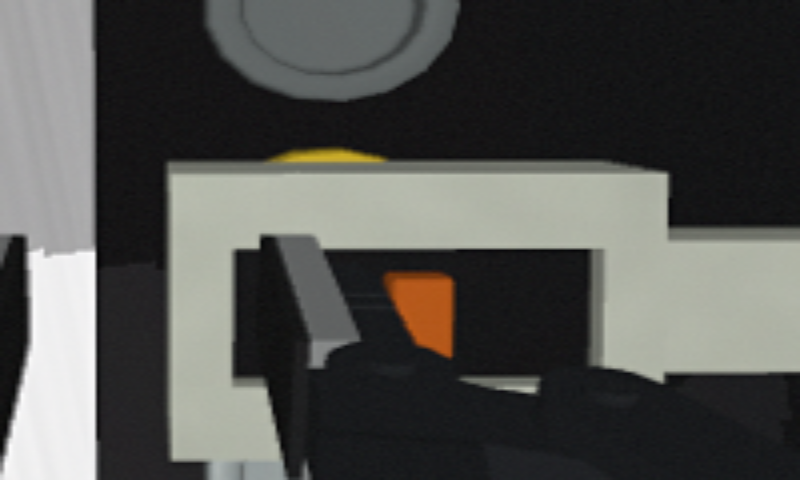

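The crop shows the fingertip inside the slot, its near end at (335,345), with the nub right beside it at (425,310). It touches the slot floor. I'll raise about 1 mm and push towards the tube.

Converted, 0.006 m / 0.5 = 0.012, 0.004 m / 0.5 = 0.008.

```bash
python3 -m creep '{"increments":[[-0.003,0,-0.0044,0,0,0],[-0.003,0,-0.0044,0,0,0],[-0.003,0.004,-0.0044,0,0,0],[-0.003,0.008,-0.0044,0,0,0],[-0.003,0.012,-0.0044,0,0,0],[-0.003,0.012,-0.0044,0,0,0]]}'
python3 -m creep '{"increments":[[0,0.003,0,0,0,0],[0,0.006,0,0,0,0],[0,0.006,0,0,0,0]]}'
python3 -m creep '{"increments":[[0,0.003,0,0,0,0],[0,0.006,0,0,0,0],[0,0.006,0,0,0,0]]}'
python3 - <<'E'
from h import *
p=viewer.read_camera("wrist")
b=blob(p,(6,150,60),(16,255,255))[0];print(b,[onz(p,b[1][0]+b[1][2]-.5,b[1][1]+3,.089)])
E
```

```text
clock: 16.85
tcp_pos: [0.445, 0.0749, 0.0847]
orientation: [-0.081, 0.755, 0.643, 0.095]
wrist_force: [-0.0, -0.1, -0.3]
finger_gap: 0.0298
grip_force: 0.0
clock: 17.23
tcp_pos: [0.4478, 0.0745, 0.0848]
orientation: [-0.081, 0.755, 0.643, 0.095]
wrist_force: [0.1, -0.5, -0.0]
finger_gap: 0.0299
grip_force: 0.0
clock: 17.6
tcp_pos: [0.4506, 0.0741, 0.0847]
orientation: [-0.081, 0.755, 0.643, 0.095]
wrist_force: [0.5, -0.0, 0.5]
finger_gap: 0.03
grip_force: 0.2
(array([367.6, 247.1]), array([362, 246,  11,   5,  26], dtype=int32)) [array([0.47912394, 0.07268774, 0.089     ])]
```

Converted, 0.004 m / 0.5 = 0.008, 0.003 m / 0.5 = 0.006.

```bash
python3 -m creep '{"increments":[[0,0.003,0,0,0,0],[0,0.006,0,0,0,0],[0,0.008,0,0,0,0],[0,0.008,0,0,0,0]]}'
python3 -m creep '{"increments":[[0,0.003,0,0,0,0],[0,0.006,0,0,0,0],[0,0.006,0,0,0,0]]}'
python3 - <<'E'
from h import *
p=viewer.read_camera("wrist")
b=blob(p,(6,150,60),(16,255,255))[0];print(b,[onz(p,b[1][0]+b[1][2]-.5,b[1][1]+3,.089)])
E
```

```text
clock: 18.15
tcp_pos: [0.4547, 0.0734, 0.0847]
orientation: [-0.081, 0.755, 0.643, 0.095]
wrist_force: [-0.6, 0.0, -0.0]
finger_gap: 0.0299
grip_force: 0.3
clock: 18.52
tcp_pos: [0.4578, 0.0729, 0.0848]
orientation: [-0.081, 0.755, 0.643, 0.095]
wrist_force: [-0.9, 0.0, -0.1]
finger_gap: 0.0303
grip_force: 0.3
(array([367.6, 247.1]), array([362, 246,  11,   5,  27], dtype=int32)) [array([0.48625081, 0.0715081 , 0.089     ])]
```

The rows are not in the units I measure in: shifts go in shares of 0.5 m and turns go in shares of 2 rad. I convert before sending: 0.002 m / 0.5 = 0.004, 0.001 m / 0.5 = 0.002.

```bash
python3 -m creep '{"increments":[[0,0.002,0,0,0,0],[0,0.004,0,0,0,0],[0,0.004,0,0,0,0]]}'
python3 -m creep '{"increments":[[0,0.002,0,0,0,0],[0,0.003,0,0,0,0],[0,0.003,0,0,0,0]]}'
```

```text
clock: 18.95
tcp_pos: [0.4579, 0.0729, 0.0845]
orientation: [-0.082, 0.756, 0.643, 0.094]
wrist_force: [-5.9, 0.6, 4.9]
finger_gap: 0.0299
grip_force: 3.1
clock: 19.32
tcp_pos: [0.458, 0.073, 0.0844]
orientation: [-0.083, 0.756, 0.643, 0.093]
wrist_force: [-9.2, -0.0, 8.9]
finger_gap: 0.0298
grip_force: 5.5
```

Force is rising, so this looks like the end stop. I'll back off, lift and check.

Converted, -0.11 m / 0.5 = -0.22, -0.07 m / 0.5 = -0.14, -0.25 rad / 2 = -0.125.

```bash
python3 -m creep '{"increments":[[0,-0.01,0,0,0,0],[0,-0.014,0,0,0,0],[0.014,-0.014,-0.056,0,0,0],[0.04,-0.024,-0.14,0,-0.05,0],[0.06,-0.024,-0.22,0,-0.125,0],[0.06,-0.024,-0.22,0,-0.125,0],[0.06,-0.024,-0.22,0,-0.125,0]]}'
python3 - <<'E'
from h import *
p=viewer.read_camera("wrist");s=env.get_state();print(s["tcp_pos"],s["clock"])
cv2.imwrite("pics/w9.png",cv2.resize(p["image"][100:320,200:560,::-1],None,fx=2,fy=2))
b=blob(p,(6,150,90),(16,255,255))[0];N=onz(p,*b[0],.089);print(b,N,(N[:2]-[.4734,.0673])@[.9877,-.1564])
E
```

```text
clock: 20.2
tcp_pos: [0.4496, 0.0765, 0.1984]
orientation: [-0.0, 0.761, 0.649, 0.0]
wrist_force: [-0.1, -0.1, -0.4]
finger_gap: 0.0303
grip_force: 0.0
[0.44898251 0.07603365 0.19777242] 20.25
(array([353.7, 200.8]), array([349, 193,  10,  16, 150], dtype=int32)) [0.48128362 0.06645825 0.089     ] 0.007918302406669872
```

View pics/w9.png

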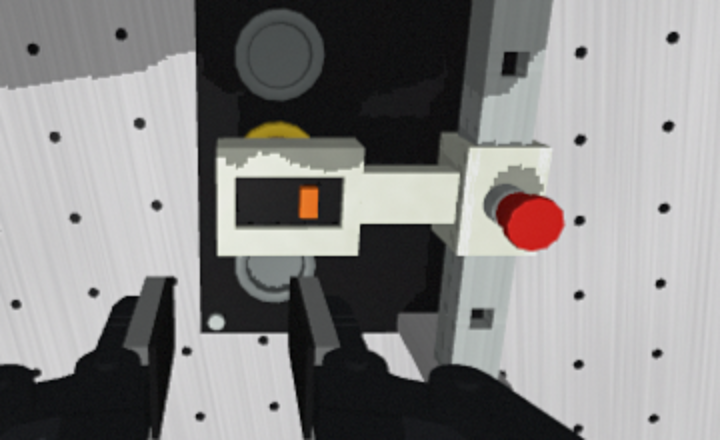

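The nub is only at about 8 mm: the outer finger must have met the head's side at opening 0.03. I'll repeat with a wider opening.

Converted, 0.108 m / 0.5 = 0.216, 0.03 m / 0.5 = 0.06, 0.25 rad / 2 = 0.125.

```bash
python3 -m creep '{"increments":[[-0.004,-0.0112,0.06,0,0.075,0],[-0.004,-0.0112,0.14,0,0.125,0],[-0.004,-0.0112,0.2,0,0.125,0],[-0.004,-0.0112,0.216,0,0.125,0],[-0.004,-0.0112,0.216,0,0.125,0]]}' 0.045
python3 -m creep '{"increments":[[-0.0014,0,0.0054,0,0,0],[-0.0028,0,0.0106,0,0,0],[-0.0028,0,0.0106,0,0,0]]}'
```

```text
clock: 20.88
tcp_pos: [0.4431, 0.0748, 0.0903]
orientation: [-0.082, 0.756, 0.643, 0.094]
wrist_force: [0.1, -0.3, 1.2]
finger_gap: 0.0449
grip_force: 0.0
clock: 21.25
tcp_pos: [0.4439, 0.0752, 0.0857]
orientation: [-0.081, 0.755, 0.643, 0.095]
wrist_force: [0.0, 0.6, 1.1]
finger_gap: 0.045
grip_force: 0.0
```

Converted, 0.012 m / 0.5 = 0.024, 0.011 m / 0.5 = 0.022.

```bash
python3 -m creep '{"increments":[[-0.0004,0,0.0016,0,0,0],[-0.0004,0.008,0.0016,0,0,0],[-0.0004,0.016,0.0016,0,0,0],[-0.0004,0.022,0.0016,0,0,0],[-0.0004,0.024,0.0016,0,0,0],[-0.0004,0.024,0.0016,0,0,0]]}'
python3 -m creep '{"increments":[[0,0.003,0,0,0,0],[0,0.006,0,0,0,0],[0,0.006,0,0,0,0]]}'
python3 -m creep '{"increments":[[0,0.002,0,0,0,0],[0,0.003,0,0,0,0],[0,0.003,0,0,0,0]]}'
python3 -m creep '{"increments":[[0,0.002,0,0,0,0],[0,0.003,0,0,0,0],[0,0.003,0,0,0,0]]}'
```

```text
clock: 22.0
tcp_pos: [0.452, 0.0738, 0.0837]
orientation: [-0.084, 0.756, 0.643, 0.093]
wrist_force: [-8.7, -0.4, 5.5]
finger_gap: 0.0448
grip_force: 4.4
clock: 22.38
tcp_pos: [0.4522, 0.0741, 0.0831]
orientation: [-0.086, 0.756, 0.643, 0.091]
wrist_force: [-14.7, 0.4, 8.9]
finger_gap: 0.0446
grip_force: 7.5
clock: 22.75
tcp_pos: [0.4524, 0.0742, 0.0831]
orientation: [-0.087, 0.756, 0.643, 0.091]
wrist_force: [-18.6, 1.2, 13.1]
finger_gap: 0.0451
grip_force: 9.5
clock: 23.12
tcp_pos: [0.4525, 0.0744, 0.0831]
orientation: [-0.088, 0.756, 0.643, 0.09]
wrist_force: [-22.4, 1.3, 16.3]
finger_gap: 0.0452
grip_force: 11.5
```

Converted, -0.11 m / 0.5 = -0.22, -0.07 m / 0.5 = -0.14, -0.25 rad / 2 = -0.125.

```bash
python3 -m creep '{"increments":[[0,-0.016,0,0,0,0],[0,-0.026,0,0,0,0],[0.014,-0.026,-0.056,0,0,0],[0.04,-0.032,-0.14,0,-0.05,0],[0.06,-0.032,-0.22,0,-0.125,0],[0.06,-0.032,-0.22,0,-0.125,0],[0.06,-0.032,-0.22,0,-0.125,0]]}'
python3 - <<'E'
from h import *
import pickle
ex=np.array([.9877,-.1564,0])
g=lambda p:cv2.cvtColor(p["image"],cv2.COLOR_RGB2GRAY).astype(float)
def slot(p,tag):
    b=blob(p,(6,150,90),(16,255,255),(250,150,400,260))[0];N=onz(p,*b[0],.089)
    # walk along ex at rim level, find bright rim edges
    xs=np.arange(-.045,.045,.0005);r=[]
    for off in(-.008,.008):
        o=N+off*np.array([.1564,.9877,0]);o[2]=.088
        I=[g(p)[tuple(np.round(proj(p,o+x*ex)[::-1]).astype(int))] for x in xs]
        dk=xs[np.array(I)<90] if np.any(np.array(I)<90) else xs
        r.append(''.join('#' if i>110 else '.' for i in I))
    print(tag,b,N);[print(s) for s in r]
slot(pickle.load(open("w6.pkl","rb")),"before")
p=viewer.read_camera("wrist");pickle.dump(p,open("w10.pkl","wb"));slot(p,"now")
N=onz(p,*blob(p,(6,150,90),(16,255,255),(250,150,400,260))[0][0],.089);print("travel",(N-[.4734,.0673,.089])@ex)
s=env.get_state();print(s["clock"],s["tcp_pos"],s["wrist_force"])
r=blob(p,(0,120,60),(5,255,255),(400,100,560,300))[0];print(r,proj(p,[.567,.0528,.118]))
E
```

```text
clock: 24.0
tcp_pos: [0.4462, 0.0768, 0.1982]
orientation: [-0.0, 0.761, 0.649, 0.001]
wrist_force: [-0.2, -0.0, 0.1]
finger_gap: 0.0451
grip_force: 0.0
before (array([275.6, 187.9]), array([271, 180,  10,  17, 168], dtype=int32)) [0.47338616 0.06734111 0.089     ]
###########################################...............................................................................................##########################################
#########################################.................................................................................................##########################################
now (array([359.2, 200.3]), array([355, 193,  10,  16, 150], dtype=int32)) [0.48269988 0.06655038 0.089     ]
......##################.............................................................................................###############################################################
......##################.............................................................................................###############################################################
travel 0.009302728118909328
24.05 [0.44551572 0.07639652 0.19750718] [-0.37459234  0.495938    0.03376028]
(array([469.1, 209. ]), array([452, 195,  35,  30, 747], dtype=int32)) [472.39289808 211.29936872]
```

Run:
```python
from h import *
import pickle
ex=np.array([.9877,-.1564,0]);ey=np.array([.1564,.9877,0])
for n in("w6","w10"):
    p=pickle.load(open(n+".pkl","rb"));im=p["image"].astype(np.float32)
    N=onz(p,*blob(p,(6,150,90),(16,255,255),(250,150,400,260))[0][0],.089)
    xs=np.arange(-.04,.036,.0002)
    def prof(off,z,ch):
        uv=np.array([proj(p,np.r_[(N+off*ey+x*ex)[:2],z]) for x in xs],np.float32)
        return cv2.remap(ch,uv[:,:1],uv[:,1:],cv2.INTER_LINEAR).ravel()
    b=np.mean([prof(o,.088,im[:,:,2]) for o in(-.006,-.003,0,.003,.006)],0)
    r=np.mean([prof(o,.089,im[:,:,0]-im[:,:,2]) for o in(-.004,0,.004)],0)
    c=xs[:-1]+.0001;g=np.diff(cv2.GaussianBlur(b.reshape(-1,1),(1,7),0).ravel())
    L=c[np.argmin(np.where(c<-.005,g,9e9))];R=c[np.argmax(np.where(c>.005,g,-9e9))]
    h=r>r.max()/2;print(n,"slot",L,R,"nub",xs[h][[0,-1]],"nub centre - slot centre",xs[h].mean()-(L+R)/2)
```

```text
w6 slot -0.024500000000000095 0.023699999999999614 nub [-0.0038  0.004 ] nub centre - slot centre 0.000499999999999997
w10 slot -0.033700000000000035 0.013899999999999673 nub [-0.004  0.004] nub centre - slot centre 0.009899999999999938
```

```bash
python3 -c "
from workcell import env
print(env.hand_in())"
```

```text
the job is handed in; nothing more can be done
None
```

The job is handed in at about 24 s of robot time: the puck stands in the yellow cell, the lamp is over it with its pin down in the index hole, and the switch is on. I pushed it to a hard stop and measured about 9.9 of 10 mm; the weight, bottle and screwdriver were not re-checked at the end, and I viewed 11 pictures against the limit of 10.

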